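# Prop open the folding easel and set the notebook on it

### The arm

A 6-joint arm with a two-finger parallel gripper is mounted at the origin on a cart in front of the work surface, level with it; the furniture and walls round the work are solid. World frame = base frame: x ahead of the robot, y to its left, z up, the work surface at z = 0. Lengths are in mm, angles in rad, forces in N, time in s.
With the tool pointing down it reaches from about 350 to 875 mm from the base axis. Payload 4.2 kg.
Tool frame: the origin (TCP) lies at the very end of the fingers, on their centre line; the grasp point (between the pads) lies 19 mm behind it; z points along the fingers, y is the line along which they close (so a half turn about z gives the same grasp; the last joint's range is limited). The gripper opens to 85 mm and grips with 20 to 120 N. Pads are 22 mm wide; open, the fingers measure 114 mm over their backs; the gripper's body (76 mm by 85 mm) begins 54 mm behind the grasp point. The pads swing forward as they close: fully open they stand 13 mm farther back than shut.
Start: joints at [-1.079, 0.385, 0.008, 0, -1.194, -0.259], TCP at [144.207, -608.115, 231.312] pointing down, gripper open.
Joint ranges: [-3.14, 3.14], [-1.21, 2.06], [-1.07, 1.41], [-3.16, 2.05], [-2.99, -0.16], [-3.1, 3.1]. Speed limits (rad/s): [2.79, 2.79, 3.14, 3.14, 3.14, 3.14].

### API

Orientations are given as a unit quaternion [x, y, z, w].
In Python, from bench import arm gives the robot as it stands. The module is installed in compiled form; this text tells all that it offers.
- The arm moves only by the tool drive_tool, never from a script. Its argument "targets" is a list of rows, each a list of 5 numbers: the closure, from -1 (fully open) to 1 (shut), then the shift along the tool's x, y, z in mm, then the turn about the tool's z in degrees. In form: [[grip, tx, ty, tz, roll], ...]. A call has 1 to 12 rows; each row is the pose to reach, as a shift and turn from the pose commanded when the call began, along the tool's axes at that moment; what a row does not reach only later rows make up. A row lasts 1/10 s, in which the tool goes at most 50 mm and 8.59 degrees, less where a joint would pass 70% of its speed; a pose out of reach is approached as far as the arm can. A call with a gripper value outside its range is refused whole. The fingers move at their own pace and stop on an object; the grip force is fixed at half the most. Time passes only in rows, so rows that repeat a pose let the fingers close. It gives the time, the measured TCP pose, the force, the opening and the grip force at its end, in the units of the state.
- arm.read_state(): the state, without advancing time (a new reading comes with each control period).
- arm.get_image(name): name is "scene" or "top" or "wrist"; returns the picture (480x640x3 uint8, blue, green, red); there is no depth.
- arm.camera_params(name): a dict with "fov_y" (degrees; the focal length in pixels is half the picture's height over the tangent of half this angle, whatever the lens; pixels are square), "cx", "cy" (the principal point, pixels), "rvec" (rotation vector, rad) and "tvec" (3), from world to camera coordinates, as OpenCV has them; the wrist camera has in their place "tool_from_camera" (4x4, takes a point from camera to tool coordinates, whose origin is the TCP and whose axes are the flange's). Camera axes: x right, y down, z forward; pixel columns grow to the right and rows downward; lengths in mm; the calibration is good to about 2 mm. A picture is of the moment at which its call begins: read the wrist's pose just before it. camera_params takes no time and is no camera call.
- arm.job_done(): hands the job in; it is judged then, once.
The state is a dict: "clock": time; "joints": joint angles; "joint_vel": joint speeds; "joint_efforts": joint torques, N m; "position": TCP position; "ee_rot": TCP orientation; "contact_force": force on the tool from outside, world axes, zero at the start; "wrist_torque": the same for the moment, N m; "gripper_width": finger opening in mm; "grasp_force": force on a finger pad.
Only numpy, scipy, OpenCV 4.12 (cv2) and the standard library are available. Lean on these libraries where they do the work, as an engineer would, in place of code of your own. Each camera call takes 0.05 s, during which the arm holds its last target. There are 200 camera calls.

### The job

Swing the easel's blue prop leg up and back until it meets its stop and lean on it there for a moment with a firm push of about 10 N (at least 6 N, never more than 18 N). Then take the notebook out of the white holder and stand it gently on the easel, its lower long edge on the base behind the two front toes and its back leaning on the leg's yellow bar, centred and square, with the same face towards the front as in the holder. Leave it there with the leg fully out, and do not disturb the bottle, timer, mouse, marker and clamp.

Things in the scene. Friction and masses are not known exactly. Their poses are not given: they have to be found in the camera images.
- easel: folding easel, fixed to the bench. Grey base plate 160 (x) x 130 (y) x 10 mm, x = -85 to +75 mm in its frame. Origin on the bench under the middle of the leg's width; +x points to the easel's rear. Two front toes rise 15 mm above the plate at x = -64 to -55 mm, |y| = 36 to 62 mm. A notebook resting on plate, toes and leg bar leans back 12 to 33 degrees, according to the stop
- leg_hinge (a point): the leg's hinge line (along the easel's y), at (-29, 0, 19) mm in the easel's frame. Leg angle: 0 = flat towards the easel's front, pi/2 = upright, 1.68 to 2.08 rad = against its rigid stop (see stop_tip), leaning to the rear. The hinge has friction (0.18 N m, about 2 N square to the leg at the bar, more if pushed askew or lower) and stays where it is left; push the leg rearward from the front
- stop_tip (a point): point of the easel's small steel stop screw (in the grey bracket behind the leg), 5 mm above the hinge line. The screw was left at an unknown setting, -1 to +1 mm in x, and stays there; it stops the leg at 1.88 rad + 0.2 rad per mm. The reading is far too coarse to tell the stop (1 mm here is 17 mm at the yellow bar): push until the force rises well above the hinge friction
- leg_heel (a point): point on the leg 5 mm from its hinge line, which meets stop_tip when the leg is against its stop
- leg_tip (a point): centre of the yellow bar at the free end of the blue leg: bar 11 mm thick, 65 mm long along the easel's y, 85 mm from the hinge line. The leg panel is 36 mm wide, 6 mm thick. The leg starts at 0.6 to 1.3 rad; while it is low, rise along the arc of the bar as you push, or friction wedges the bar against the finger
- holder: white file holder, fixed to the bench: foot 75 x 170 x 8 mm, two walls 160 mm long (along its y), 44 mm high above the bench, with a slot 15 mm wide between them (floor at z = 8 mm). Origin on the bench under the middle of the slot; x across the slot
- notebook_centre (a point): centre of the notebook's board, a closed stiff notebook with brown cover, 0.2 kg, 208 mm long (own x), 146 mm (own y), 10 mm thick between the covers (own z). It stands loosely in the holder on a long edge, own y up, own +z (front cover) towards the front; the upper edge is 73 mm above this centre and the slot holds the lowest 36 mm
- reagent_bottle: brown reagent bottle with blue cap, 43 mm across, 70 mm tall, bystander; origin under its centre
- lab_timer: white lab timer, 34 x 64 x 60 mm, bystander; origin under its centre
- mouse: black computer mouse, 105 x 60 x 38 mm, bystander; origin under its centre
- marker_1: white marker with black cap, 132 mm long, 16 mm thick, lying, bystander; origin under its centre
- tube_clamp_0: small white tube clamp, 63 mm long, 14 mm high, lying, bystander; origin under its centre

How it is judged:
By the outcome, as a careful person would: the job done as asked, in the order asked, and still so for the second after the job is handed in, with the robot touching nothing.
It also fails if it takes over 67 s, if anything falls off the work surface, if the arm or the gripper's body presses on something with over 40 N, if the wrist force passes 120 N, or if a joint passes its speed limit or range.

## Working session

There is one attempt and no reset: what is moved stays moved. The work goes in short steps, Python scripts to look and compute and a tool call to move; the robot and the scene stay as the last step left them, time stands still between calls to the robot, and variables do not carry over. Pictures are saved under pics/ and viewed, at most 10 in all, crops included, and the job is handed in when it is done.

Besides the shell and the picture viewer there is one more tool, called after ">>>" as name([rows], argument=value, ...), one row to a line, values as JSON. drive_tool: Moves the arm, as the interface text tells. Its arguments: {"type":"object","properties":{"targets":{"type":"array","items":{"type":"array","items":{"type":"number"}}}},"required":["targets"]}

```bash
mkdir -p pics; cat > h.py <<'E'
import numpy as np, cv2
from bench import arm
from scipy.spatial.transform import Rotation as R
def cam(name, st=None):
    p=arm.camera_params(name); f=240/np.tan(np.radians(p["fov_y"])/2)
    if "rvec" in p:
        Rm=cv2.Rodrigues(np.array(p["rvec"],float))[0]; t=np.array(p["tvec"],float).ravel()
        Rc=Rm.T; C=-Rm.T@t
    else:
        T=np.array(p["tool_from_camera"]); Rt=R.from_quat(st["ee_rot"]).as_matrix()
        Rc=Rt@T[:3,:3]; C=Rt@T[:3,3]+np.array(st["position"])
    return f,p["cx"],p["cy"],Rc,C
def ray(c,u,v):
    f,cx,cy,Rc,C=c; d=Rc@np.array([(u-cx)/f,(v-cy)/f,1.]); return C,d/np.linalg.norm(d)
def onz(c,u,v,z):
    C,d=ray(c,u,v); return C+d*(z-C[2])/d[2]
def tri(c1,p1,c2,p2):
    a,d=ray(c1,*p1); b,e=ray(c2,*p2)
    s=np.linalg.lstsq(np.c_[d,-e],b-a,rcond=None)[0]; q,r=a+d*s[0],b+e*s[1]
    return (q+r)/2,np.linalg.norm(q-r)
def proj(c,P):
    f,cx,cy,Rc,C=c; q=Rc.T@(np.array(P)-C); return cx+f*q[0]/q[2],cy+f*q[1]/q[2]
E
python3 - <<'E'
from h import *
st=arm.read_state(); print(st)
for n in("scene","top"):
    cv2.imwrite(f"pics/{n}0.png",arm.get_image(n)); print(n,arm.camera_params(n),cam(n)[4],cam(n)[3][:,2])
p=arm.camera_params("wrist");print(p)
E
```

```text
{'clock': 0.0, 'joints': array([-1.07943066e+00,  3.85552669e-01,  6.63625113e-03, -4.94070657e-04,
       -1.19399485e+00, -2.58580897e-01]), 'joint_vel': array([-6.62705761e-04,  8.98882194e-05,  3.36561195e-04,  1.22536819e-03,
       -1.08820152e-04,  4.40045036e-04]), 'joint_efforts': array([-1.18711683e-03, -3.92292309e+01,  1.88396055e+01,  4.18624520e+00,
       -4.82997260e-03,  3.08143527e-06]), 'position': array([ 144.05364672, -607.57797852,  230.22873797]), 'ee_rot': array([-1.16039175e-01,  9.93244048e-01,  1.06808924e-03, -1.73641635e-04]), 'contact_force': array([-0.31071714, -0.27576939,  0.14208221]), 'wrist_torque': array([0.06923016, 0.0481147 , 0.0096155 ]), 'grasp_force': 0.0, 'gripper_width': 85.24657211277778}
scene {'fov_y': 47.42171471468104, 'cx': 309.7235886230639, 'cy': 241.50028119045442, 'rvec': array([ 0.56217964, -2.52015561,  1.36439953]), 'tvec': array([450.21865219, 235.58942987, 929.73304515])} [118.25759172 778.42249862 708.99668908] [ 0.3669916  -0.75427316 -0.54441635]
top {'fov_y': 55.18770190658641, 'cx': 324.2301750336881, 'cy': 244.82358307570595, 'rvec': array([ 2.18180659, -2.21483804,  0.04586019]), 'tvec': array([ -55.31472995,  520.81720809, 1246.73316326])} [ 464.98122318  -65.18752754 1268.14703892] [ 0.04367591  0.00163255 -0.99904442]
{'fov_y': 61.08029801182526, 'cx': 320.53083361541724, 'cy': 236.87302207576585, 'tool_from_camera': array([[-4.98172764e-04, -9.49571201e-01, -3.13551090e-01,
         7.99975042e+01],
       [ 9.99999876e-01, -4.71921812e-04, -1.59621006e-04,
        -9.22234602e-01],
       [ 3.59991207e-06, -3.13551131e-01,  9.49571318e-01,
        -1.42236102e+02],
       [ 0.00000000e+00,  0.00000000e+00,  0.00000000e+00,
         1.00000000e+00]])}
```

View pics/scene0.png

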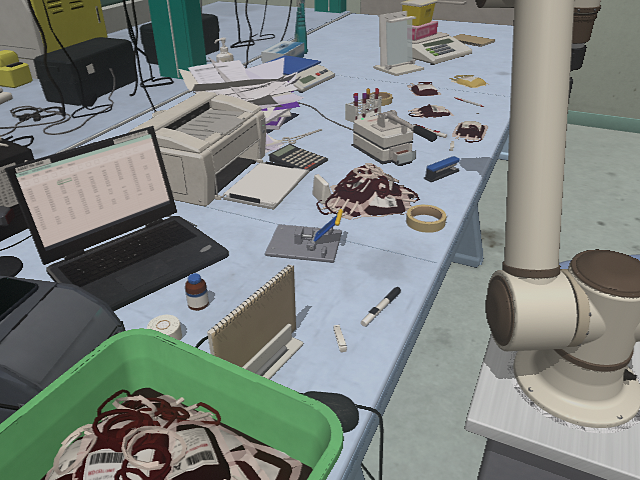

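View pics/top0.png

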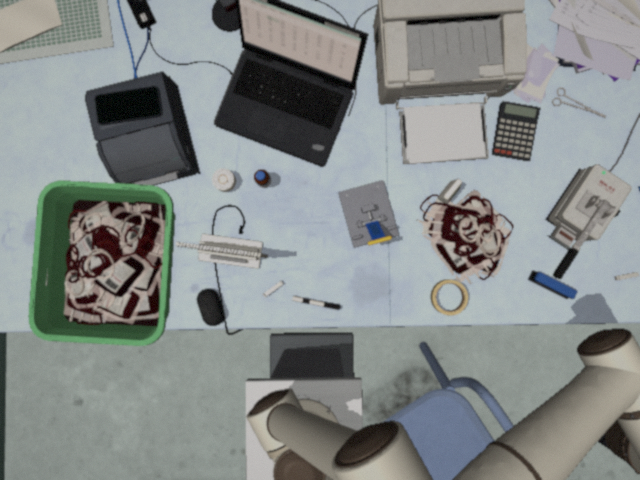

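The scene view shows the easel at about (305,243) and the notebook in the holder at about (255,320). In the top view the easel is at (370,213), its yellow bar at (379,240), and the notebook's top edge runs along (180–265, 247). Next I'll measure with masks.

```bash
python3 - <<'E'
from h import *
c=cam("top"); s=cam("scene")
im=cv2.imread("pics/top0.png"); sc=cv2.imread("pics/scene0.png")
def blobs(im,m,roi,mn=15):
    x0,y0,x1,y1=roi; mm=np.zeros(m.shape,np.uint8); mm[y0:y1,x0:x1]=m[y0:y1,x0:x1]
    cs=cv2.findContours(mm,cv2.RETR_EXTERNAL,cv2.CHAIN_APPROX_NONE)[0]
    return sorted([k for k in cs if cv2.contourArea(k)>mn],key=cv2.contourArea)[::-1]
h=cv2.cvtColor(im,cv2.COLOR_BGR2HSV); hs=cv2.cvtColor(sc,cv2.COLOR_BGR2HSV)
for n,I,lo,hi,roi in [("ytop",h,(18,120,100),(35,255,255),(330,170,410,260)),("yscene",hs,(18,120,100),(35,255,255),(260,190,350,270)),
  ("bluetop",h,(100,150,60),(120,255,255),(330,170,410,260)),("bluescene",hs,(100,150,60),(120,255,255),(260,190,350,270))]:
    for k in blobs(I,cv2.inRange(I,lo,hi),roi,4)[:2]: print(n,cv2.minAreaRect(k),cv2.contourArea(k))
print("plate px hsv",h[190,355],h[225,350],"bench",h[225,335],h[160,370])
m=cv2.inRange(h,(0,0,90),(179,60,175))
for k in blobs(im,m,(332,172,408,258),200)[:2]:
    r=cv2.minAreaRect(k); print("plate",r); print([onz(c,*p,10)[:2].round(0) for p in cv2.boxPoints(r)])
big=np.hstack([cv2.resize(im[170:260,330:410],(400,450),interpolation=2),cv2.resize(im[205:295,190:270],(400,450),interpolation=2)])
cv2.imwrite("pics/crop1.png",big)
E
```

```text
ytop ((379.48114013671875, 239.9339599609375), (3.434013605117798, 23.76337432861328), 74.05460357666016) 50.5
yscene ((338.47064208984375, 216.61769104003906), (4.6081767082214355, 16.00735092163086), 14.03624439239502) 53.0
bluetop ((374.7845153808594, 229.663818359375), (16.544612884521484, 11.686274528503418), 66.80140686035156) 160.0
bluescene ((325.247802734375, 228.28321838378906), (5.456181526184082, 32.36079788208008), 48.8140754699707) 69.0
plate px hsv [120   8 130] [128   8 131] bench [104  25 191] [102  23 187]
plate ((369.98663330078125, 216.5237274169922), (66.4830322265625, 51.15264892578125), 74.35775756835938)
[array([667., -99.]), array([ 703., -235.]), array([ 525., -281.]), array([ 490., -145.])]
```

View pics/crop1.png

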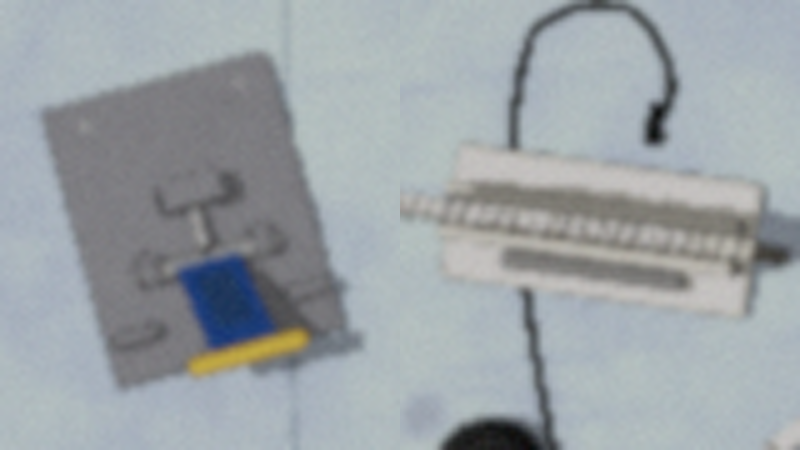

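The crop shows the plate corners at about (42,112), (265,52) and (120,388), with the bar at the lower right. The holder's long axis is tilted about 6° in the image. Next I'll convert these to world coordinates.

```bash
python3 - <<'E'
from h import *
c=cam("top"); s=cam("scene")
FL,RL,RR=[onz(c,*p,10) for p in [(354,247.6),(338.4,192.4),(383,180.4)]]
print(FL,RL,RR,np.linalg.norm(FL-RL),np.linalg.norm(RR-RL)); ex=(RL-FL)/np.linalg.norm(RL-FL)
mid=(FL+RR)/2; O=mid+5*ex; print("easel O",O,"yaw",np.degrees(np.arctan2(ex[1],ex[0])),np.degrees(np.arctan2(*(RR-RL)[:2]))+180)
b=tri(c,(379.48,239.93),s,(338.47,216.62)); print("bar",b)
ey=np.cross([0,0,1],ex); d=b[0]-O; print("bar in easel",d@ex,d@ey,b[0][2]); print("leg ang",np.arctan2(b[0][2]-19,-(d@ex+29)))
print([onz(c,*p,8).round() for p in [(202,233.6),(262.4,242),(259,268.6),(198.4,260)]])
print("nb top ends z~154", onz(c,178,245,154),onz(c,267,255,154))
for n,p,z in [("bottle",(262,178),70),("timer",(223,180),60),("mouse",(210,306),30),("clamp",(274,288),10),("marker",(318,302),10)]: print(n,onz(c,*p,z).round())
E
```

```text
[ 511.1366408  -144.61855271   10.        ] [ 663.99955953 -104.3457077    10.        ] [ 695.40906299 -227.89996174   10.        ] 158.07901179490727 127.48415822186293
easel O [ 608.10786816 -184.98543711   10.        ] yaw 14.759602863892386 345.73661803707637
bar (array([ 525.99806741, -206.53683958,   84.26371601]), np.float64(2.661639358746828))
bar in easel -84.89096648288805 0.07834686563470114 84.26371601446658
leg ang 0.8626062251500237
[array([556., 273.,   8.]), array([530., 107.,   8.]), array([458., 117.,   8.]), array([484., 283.,   8.])]
nb top ends z~154 [518.61752314 291.98964078 154.        ] [491.06450476  75.88292355 154.        ]
bottle [696.  98.  70.]
timer [694. 203.  60.]
mouse [359. 246.  30.]
clamp [404.  76.  10.]
marker [364. -44.  10.]
```

>>> drive_tool([
  [1,-40,25,0,-2],
  [1,-90,50,0,-2],
  [1,-140,75,0,-2],
  [1,-185,100,0,-2],
  [1,-230,125,0,-2],
  [1,-275,150,0,-2],
  [1,-320,175,0,-2],
  [1,-365,200,0,-2],
  [1,-410,225,0,-2],
  [1,-450,250,0,-2],
  [1,-490,280,0,-2],
  [1,-520,300,0,-2],
])

```text
clock: 1.3
position: [579.2, -197.2, 230.9]
ee_rot: [-0.134, 0.991, 0.0, -0.0]
contact_force: [0.4, -1.1, 0.9]
gripper_width: -0.0
grasp_force: 0.0
```

```bash
python3 - <<'E'
from h import *
st=arm.read_state(); im=arm.get_image("wrist"); cv2.imwrite("pics/w1.png",im); np.save("w1.npy",np.r_[st["position"],st["ee_rot"]])
c=cam("wrist",st); O=np.array([608.1,-185,0]); y=np.radians(14.5)
E=np.array([[np.cos(y),-np.sin(y),0],[np.sin(y),np.cos(y),0],[0,0,1]])
for p in [(-85,65,10),(-85,-65,10),(75,65,10),(75,-65,10),(-55,49,25),(-55,-49,25)]: print(p,np.round(proj(c,O+E@np.array(p)),1))
E
```

```text
(-85, 65, 10) [402.5 135.5]
(-85, -65, 10) [252.8 133.3]
(75, 65, 10) [390.  301.3]
(75, -65, 10) [258.9 299.6]
(-55, 49, 25) [384.5 172.6]
(-55, -49, 25) [270.  170.9]
```

View pics/w1.png

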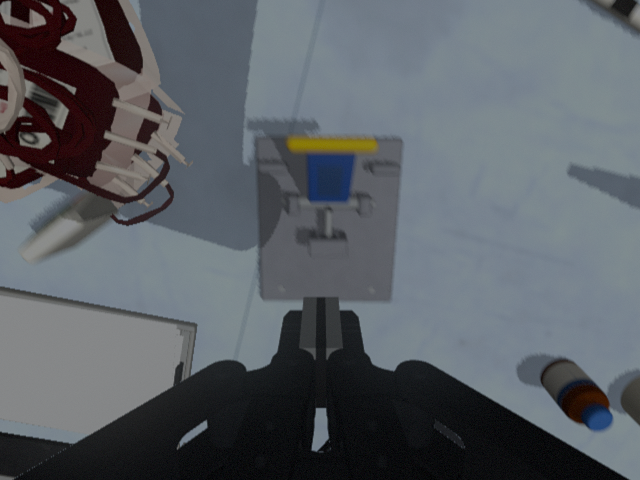

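The wrist view shows the plate corners at about (256,138), (402,138), (392,300) and (261,299), the bar at (333,145), and toes at (272,164) and (381,168). That is within about 2 px of the prediction. I'll refine it with edge fits and plan the push.

```bash
python3 - <<'E'
from h import *
a=np.load("w1.npy"); st=dict(position=a[:3],ee_rot=a[3:]); c=cam("wrist",st)
im=cv2.imread("pics/w1.png"); g=cv2.GaussianBlur(im,(3,3),0).astype(float); sat=g[...,0]-g[...,2]  # bench bluish
def edge_row(v,u0,u1): # strongest change
    r=sat[v,u0:u1]; return u0+np.argmax(np.abs(np.diff(r)))+.5
def edge_col(u,v0,v1):
    r=sat[v0:v1,u]; return v0+np.argmax(np.abs(np.diff(r)))+.5
L=[(edge_row(v,245,270),v) for v in range(180,290,5)]; Rr=[(edge_row(v,385,410),v) for v in range(180,290,5)]
Bk=[(u,edge_col(u,290,310)) for u in list(range(268,295,3))+list(range(350,386,3))]
Fr=[(u,edge_col(u,128,146)) for u in list(range(262,284,3))+list(range(382,400,3))]
W=lambda pts:np.array([onz(c,*p,10)[:2] for p in pts])
def fit(P):
    vx,vy,x,y=cv2.fitLine(P.astype(np.float32),cv2.DIST_HUBER,0,.01,.01).ravel(); return np.array([x,y]),np.array([vx,vy])
f={n:fit(W(p)) for n,p in dict(L=L,R=Rr,B=Bk,F=Fr).items()}
for n in f: print(n,f[n], np.degrees(np.arctan2(f[n][1][1],f[n][1][0]))%180)
def X(a,b):
    s=np.linalg.solve(np.c_[f[a][1],-f[b][1]],f[b][0]-f[a][0]); return f[a][0]+s[0]*f[a][1]
K=[X(*p) for p in ("LF","RF","RB","LB")]; print(np.round(K,1)); m=np.mean(K,0)
yaw=np.mean([np.arctan2(*(K[3]-K[0])[::-1]),np.arctan2(*(K[2]-K[1])[::-1])]); print("yaw",np.degrees(yaw),"O",m+5*np.array([np.cos(yaw),np.sin(yaw)]), "tool yaw",np.degrees(2*np.arctan2(a[3],a[4])))
E
```

```text
L (array([ 633.5707 , -243.76202], dtype=float32), array([0.9702234, 0.2422117], dtype=float32)) 14.017113
R (array([ 583.7081 , -124.05721], dtype=float32), array([0.96938086, 0.2455622 ], dtype=float32)) 14.21506
B (array([ 674.37897, -146.68465], dtype=float32), array([ 0.24813649, -0.9687251 ], dtype=float32)) 104.36727
F (array([ 529.3873 , -211.72427], dtype=float32), array([ 0.243934 , -0.9697918], dtype=float32)) 104.11885
[[ 543.1 -266.3]
 [ 511.9 -142.2]
 [ 663.4 -103.9]
 [ 695.3 -228.4]]
yaw 14.116091 O [ 608.28534 -183.98184] tool yaw -15.345268080626248
```

>>> drive_tool([
  [1,45,4,0,1.3],
  [1,83.5,7.6,0,1.3],
  [1,83.5,7.6,40,1.3],
  [1,83.5,7.6,80,1.3],
  [1,83.5,7.6,115,1.3],
  [1,83.5,7.6,140,1.3],
  [1,83.5,7.6,152,1.3],
  [1,83.5,7.6,152,1.3],
])

```text
clock: 2.15
position: [494.8, -213.7, 77.7]
ee_rot: [-0.122, 0.993, 0.001, -0.002]
contact_force: [0.5, 0.7, 0.1]
gripper_width: -0.2
grasp_force: 0.0
```

>>> drive_tool([
  [1,-8,1,0,0],
  [1,-14,1,0,0],
  [1,-16.5,1,-0.7,0],
  [1,-21,1,-4.4,0],
  [1,-23.5,1,-6.2,0],
  [1,-26,1,-7.8,0],
  [1,-29.5,1,-10,0],
  [1,-33,1,-12,0],
  [1,-37,1,-14,0],
  [1,-41,1,-15.5,0],
  [1,-45,1,-17,0],
  [1,-49,1,-18.2,0],
])

```text
clock: 3.35
position: [543.3, -201.4, 100.2]
ee_rot: [-0.122, 0.992, -0.001, 0.0]
contact_force: [-2.9, -1.0, 5.8]
gripper_width: 0.2
grasp_force: 2.8
```

```bash
python3 - <<'E'
from h import *
print(arm.read_state()["position"],arm.read_state()["contact_force"])
c=cam("top"); s=cam("scene"); im=arm.get_image("scene"); it=arm.get_image("top")
cv2.imwrite("pics/s2.png",cv2.resize(im[150:270,250:410],(800,600),interpolation=2))
P=[]
for I,roi in ((it,(330,150,410,260)),(im,(260,170,360,270))):
    h=cv2.cvtColor(I,cv2.COLOR_BGR2HSV); m=cv2.inRange(h,(18,120,80),(35,255,255)); x0,y0,x1,y1=roi
    k=np.argwhere(m[y0:y1,x0:x1]>0); print(len(k),k.min(0)[::-1]+[x0,y0],k.max(0)[::-1]+[x0,y0]); P.append(k.mean(0)[::-1]+[x0,y0])
b=tri(c,P[0],s,P[1]); d=b[0]-[608.3,-184,0]; y=np.radians(14.1); print(b,d[0]*np.cos(y)+d[1]*np.sin(y),-d[0]*np.sin(y)+d[1]*np.cos(y))
E
```

```text
[ 543.27751226 -201.37302779  100.15701083] [-2.89688039 -0.97549323  5.7896322 ]Traceback (most recent call last):
  File "<stdin>", line 8, in <module>
    return umr_minimum(a, axis, None, out, keepdims, initial, where)
ValueError: zero-size array to reduction operation minimum which has no identity
```

View pics/s2.png

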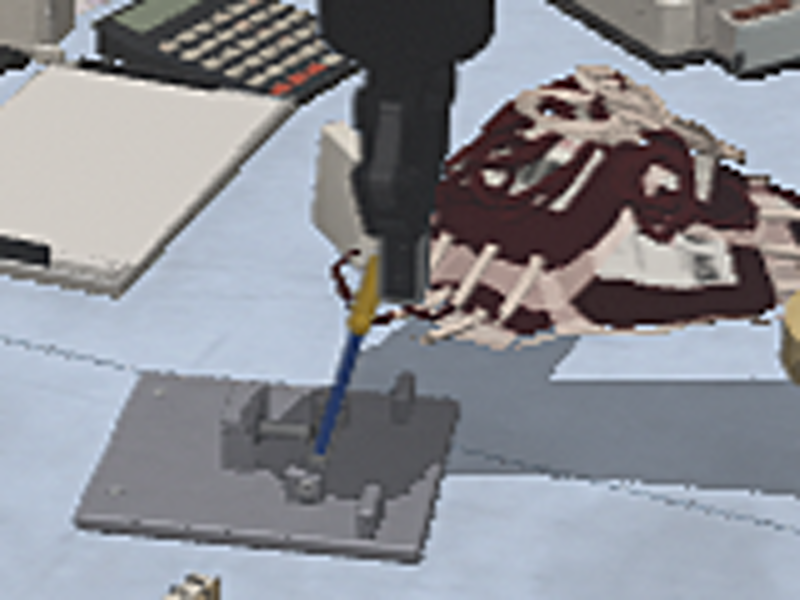

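The scene crop shows the finger (tip near (400,295) in the crop) pushing the yellow bar (370,290) from the front, with the leg nearly upright. I'll carry on.

>>> drive_tool([
  [1,-3,0,1.5,0],
  [1,-6,0,3,0],
  [1,-9,0,3.5,0],
  [1,-12,0,3.5,0],
  [1,-15,0,3.5,0],
  [1,-18,0,3.5,0],
  [1,-21,0,3.5,0],
  [1,-23,0,3.5,0],
])

```text
clock: 4.25
position: [565.8, -195.2, 93.9]
ee_rot: [-0.122, 0.993, 0.0, 0.0]
contact_force: [-1.8, -0.4, 2.4]
gripper_width: 0.0
grasp_force: 1.1
```

>>> drive_tool([
  [1,-1.5,0,-1,0],
  [1,-3,0,-2,0],
  [1,-4.5,0,-2,0],
  [1,-6,0,-2,0],
  [1,-7,0,-2,0],
])

```text
clock: 4.75
position: [572.1, -193.6, 95.7]
ee_rot: [-0.122, 0.993, 0.0, -0.0]
contact_force: [-2.0, -0.3, -1.8]
gripper_width: 0.1
grasp_force: 1.1
```

>>> drive_tool([
  [1,-1,0,0,0],
  [1,-2,0,0,0],
  [1,-3,0,0,0],
  [1,-3,0,0,0],
])

```text
clock: 5.15
position: [575.3, -192.9, 96.0]
ee_rot: [-0.122, 0.993, 0.0, 0.0]
contact_force: [-2.7, 0.0, -2.0]
gripper_width: 0.1
grasp_force: 1.0
```

>>> drive_tool([
  [1,-1,0,0.2,0],
  [1,-2,0,0.2,0],
  [1,-3,0,0.3,0],
  [1,-3,0,0.3,0],
])

```text
clock: 5.55
position: [578.3, -192.2, 95.7]
ee_rot: [-0.122, 0.992, -0.0, 0.0]
contact_force: [-3.8, -0.4, -1.9]
gripper_width: -0.3
grasp_force: 1.0
```

>>> drive_tool([
  [1,-1,0,0.3,0],
  [1,-2,0,0.6,0],
  [1,-3,0,0.7,0],
  [1,-3,0,0.7,0],
])

```text
clock: 5.95
position: [581.4, -191.4, 95.2]
ee_rot: [-0.122, 0.992, -0.0, 0.0]
contact_force: [-3.0, 0.4, 0.2]
gripper_width: -0.1
grasp_force: 0.9
```

>>> drive_tool([
  [1,-1,0,0,0],
  [1,-2,0,0.2,0],
  [1,-3,0,0.4,0],
  [1,-3,0,0.4,0],
])

```text
clock: 6.35
position: [584.2, -190.7, 94.7]
ee_rot: [-0.122, 0.992, -0.0, 0.0]
contact_force: [-2.5, 1.0, -0.0]
gripper_width: -0.2
grasp_force: 0.9
```

>>> drive_tool([
  [1,-1,0,0.2,0],
  [1,-2,0,0.4,0],
  [1,-3,0,0.6,0],
  [1,-3,0,0.6,0],
])

```text
clock: 6.75
position: [586.1, -190.2, 94.2]
ee_rot: [-0.122, 0.993, 0.0, -0.001]
contact_force: [-4.6, -0.4, 2.6]
gripper_width: 0.1
grasp_force: 2.4
```

>>> drive_tool([
  [1,-1,0,0.3,0],
  [1,-2,0,0.6,0],
  [1,-3,0,0.9,0],
  [1,-3,0,0.9,0],
])

```text
clock: 7.15
position: [587.5, -189.9, 93.7]
ee_rot: [-0.122, 0.993, 0.0, -0.003]
contact_force: [-8.6, -0.9, 7.0]
gripper_width: -0.1
grasp_force: 4.5
```

>>> drive_tool([
  [1,-0.5,0,-0.5,0],
  [1,-1,0,-1,0],
  [1,-1,0,-1,0],
  [1,-1,0,-1,0],
])

```text
clock: 7.55
position: [587.4, -189.8, 93.8]
ee_rot: [-0.122, 0.993, 0.0, -0.004]
contact_force: [-9.0, -1.8, 5.1]
gripper_width: 0.1
grasp_force: 4.8
```

>>> drive_tool([
  [1,-0.2,0,0,0],
  [1,-0.2,0,0,0],
  [1,-0.2,0,0,0],
  [1,-0.2,0,0,0],
  [1,5,0,0,0],
  [1,20,0,0,0],
  [1,40,0,0,0],
  [1,40,0,-40,0],
  [1,40,0,-85,0],
  [1,40,0,-130,0],
  [1,40,0,-170,0],
  [1,40,0,-206,0],
])

```text
clock: 8.75
position: [553.7, -198.8, 303.4]
ee_rot: [-0.122, 0.992, -0.001, 0.004]
contact_force: [0.9, 0.4, -0.6]
gripper_width: -0.0
grasp_force: 0.0
```

>>> drive_tool([
  [1,-5,40,0,-8],
  [1,-10,80,0,-16],
  [1,-15,125,0,-24],
  [1,-20,170,0,-32],
  [1,-25,215,0,-40],
  [1,-30,260,0,-48],
  [1,-35,305,0,-56],
  [1,-40,345,0,-64],
  [1,-50,385,0,-68],
  [1,-56,415,0,-68.6],
  [1,-62,431,0,-68.6],
  [1,-62,431,0,-68.6],
])

```text
clock: 9.95
position: [508.4, 237.0, 300.0]
ee_rot: [-0.661, 0.75, -0.0, 0.001]
contact_force: [-0.9, -0.8, 0.3]
gripper_width: 0.2
grasp_force: 0.0
```

```bash
python3 - <<'E'
from h import *
st=arm.read_state(); im=arm.get_image("wrist"); cv2.imwrite("pics/w2.png",im); np.save("w2.npy",np.r_[st["position"],st["ee_rot"]])
print(st["position"],st["ee_rot"],st["joints"],st["contact_force"])
h=cv2.cvtColor(arm.get_image("top"),cv2.COLOR_BGR2HSV); s=cv2.cvtColor(arm.get_image("scene"),cv2.COLOR_BGR2HSV)
P=[]
for I,(x0,y0,x1,y1) in ((h,(330,150,410,260)),(s,(260,170,360,270))):
    k=np.argwhere(cv2.inRange(I,(18,120,80),(35,255,255))[y0:y1,x0:x1]>0); print(len(k)); P.append(k.mean(0)[::-1]+[x0,y0])
b=tri(cam("top"),P[0],cam("scene"),P[1]); d=b[0]-[608.3,-184,0]; y=np.radians(14.1); bx=d[0]*np.cos(y)+d[1]*np.sin(y)
print(b,bx,-d[0]*np.sin(y)+d[1]*np.cos(y),"ang",np.arctan2(b[0][2]-19,-(bx+29)))
E
```

```text
[508.35435686 236.95969851 300.00709472] [-6.61117956e-01  7.50280900e-01 -1.28310635e-05  1.27277644e-03] [ 7.25123093e-01  2.32855498e-01 -3.72575618e-02  3.40857507e-05
 -1.29813780e+00 -8.51311465e-01] [-0.87655598 -0.76805561  0.32358505]
89
70
(array([ 601.54693221, -186.26801284,  102.66420704]), np.float64(2.3789200620714896)) -7.1021334434234635 -0.5545334914461184 ang 1.8267890094746577
```

View pics/w2.png

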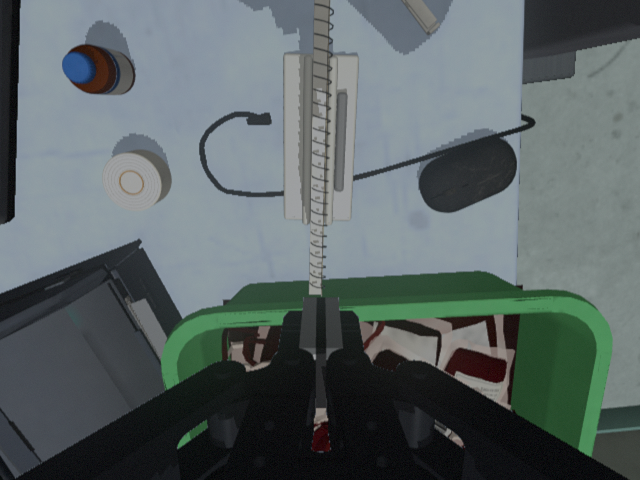

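The wrist view shows the spiral top edge running from about (316,295) to (322,0), and the foot corners at about (285,53), (357,53), (351,220) and (286,220). Next I'll convert these to the notebook's line and ends.

```bash
python3 - <<'E'
from h import *
a=np.load("w2.npy"); c=cam("wrist",dict(position=a[:3],ee_rot=a[3:]))
im=cv2.imread("pics/w2.png")
P=[onz(c,*p,8)[:2] for p in [(285,53),(357,53),(351,220),(286,220)]]; P=np.array(P); print(P.round(1),P.mean(0))
for p in [(322,5),(316.5,290),(315.5,296)]: print("edge",p,onz(c,*p,154).round(1))
s=cam("scene"); t=cam("top")
print("scene", onz(s,209,335,154),onz(s,295,265,154))
sc=cv2.imread("pics/scene0.png"); tp=cv2.imread("pics/top0.png")
A=cv2.resize(sc[255:395,200:310],(440,560),interpolation=2); B=cv2.resize(tp[225:275,170:280],(550,250),interpolation=2)
C=cv2.resize(im[200:310,260:380],(300,275),interpolation=2)
o=np.zeros((560,800,3),np.uint8); o[:,:440]=A; o[:200,440:]=cv2.resize(B,(360,200)); o[250:525,450:750]=C
cv2.imwrite("pics/c3.png",o)
E
```

```text
[[528.1 106.8]
 [458.3 115.7]
 [481.6 283.8]
 [553.1 274.7]] [505.25144193 195.27666504]
edge (322, 5) [491.  99. 154.]
edge (316.5, 290) [519.9 293.9 154. ]
edge (315.5, 296) [521.3 299.  154. ]
scene [518.62387358 300.8629757  154.        ] [483.29975427  88.36648295 154.        ]
```

View pics/c3.png

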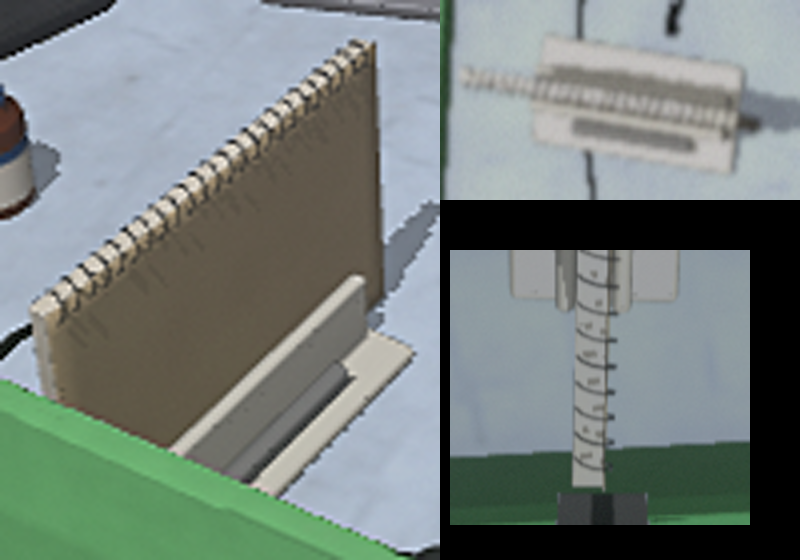

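The crops show the notebook's left top corner at wrist pixel (316,294.8) and its right top corner at scene pixel (294,265.5). That puts its centre at about (505.3,193.5), upright, with a yaw of −8.4°.

>>> drive_tool([
  [-1,20,-1,0,1.2],
  [-1,43.5,-2.5,0,1.2],
  [-1,43.5,-2.5,0,1.2],
  [-1,43.5,-2.5,0,1.2],
  [-1,43.5,-2.5,40,1.2],
  [-1,43.5,-2.5,80,1.2],
  [-1,43.5,-2.5,120,1.2],
  [-1,43.5,-2.5,150,1.2],
  [-1,43.5,-2.5,175,1.2],
  [-1,43.5,-2.5,190,1.2],
  [-1,43.5,-2.5,196,1.2],
  [-1,43.5,-2.5,196,1.2],
])

```text
clock: 11.3
position: [504.3, 190.8, 103.6]
ee_rot: [-0.652, 0.758, -0.0, -0.001]
contact_force: [0.5, 0.6, -0.0]
gripper_width: 85.5
grasp_force: 0.0
```

>>> drive_tool([
  [0,0,0,0,0],
  [0.5,0,0,0,0],
  [0.7,0,0,0,0],
  [1,0,0,0,0],
  [1,0,0,0,0],
  [1,0,0,0,0],
  [1,0,0,0,0],
  [1,0,0,0,0],
])

```text
clock: 12.1
position: [504.8, 191.1, 104.5]
ee_rot: [-0.652, 0.758, -0.0, 0.0]
contact_force: [0.5, 0.1, 2.7]
gripper_width: 8.5
grasp_force: 58.9
```

>>> drive_tool([
  [0.4,0,0,0,0],
  [0.4,0,0,0,0],
  [0.4,0,0,-8,0],
  [0.4,0,0,-14,0],
  [0.4,0,0,-14,0],
  [1,0,0,-14,0],
  [1,0,0,-14,0],
  [1,0,0,-14,0],
  [1,0,0,-14,0],
  [1,0,0,-14,0],
  [1,0,0,-14,0],
])

```text
clock: 13.2
position: [504.7, 191.0, 118.5]
ee_rot: [-0.652, 0.758, -0.0, 0.0]
contact_force: [0.5, -0.6, 4.3]
gripper_width: 8.6
grasp_force: 60.0
```

>>> drive_tool([
  [1,0,0,-10,0],
  [1,0,0,-25,0],
  [1,0,0,-50,0],
  [1,0,0,-80,0],
  [1,0,0,-110,0],
  [1,0,0,-130,0],
  [1,0,0,-135,0],
])

```text
clock: 13.9
position: [504.8, 191.3, 255.2]
ee_rot: [-0.652, 0.758, -0.0, 0.002]
contact_force: [-0.7, -0.5, -1.9]
gripper_width: 8.8
grasp_force: 59.2
```

>>> drive_tool([
  [1,15,-5,0,0],
  [1,45,-14,0,-2],
  [1,80,-25,0,-4],
  [1,120,-37,0,-7],
  [1,160,-50,0,-10],
  [1,200,-62,0,-13],
  [1,240,-74,0,-16],
  [1,280,-87,0,-19],
  [1,315,-97,0,-21],
  [1,345,-107,0,-22.7],
  [1,365,-113,0,-22.7],
  [1,376,-116,0,-22.7],
])

```text
clock: 15.1
position: [561.7, -200.2, 250.5]
ee_rot: [0.788, -0.616, -0.002, 0.001]
contact_force: [-0.4, -0.5, -1.8]
gripper_width: 8.6
grasp_force: 59.1
```

>>> drive_tool([
  [1,0,0,0,0],
  [1,0,0,0,0],
  [1,0,0,0,0],
])

```text
clock: 15.4
position: [562.9, -197.1, 252.9]
ee_rot: [0.789, -0.614, -0.0, 0.0]
contact_force: [-0.0, -0.3, -2.2]
gripper_width: 8.4
grasp_force: 59.1
```

```bash
python3 - <<'E'
from h import *
st=arm.read_state(); im=arm.get_image("wrist"); cv2.imwrite("pics/w3.png",im); np.save("w3.npy",np.r_[st["position"],st["ee_rot"]])
p=st["position"]; q=st["ee_rot"]; d=p-[608.3,-184,0]; print(p,"easel",d@[.9699,.2436,0],d@[-.2436,.9699,0],"toolang",np.degrees(2*np.arctan2(q[1],q[0]))%360)
cv2.imwrite("pics/s3.png",arm.get_image("scene"))
E
```

```text
[ 562.87197239 -197.13225363  252.89742714] easel -47.25966095859313 -1.670705267883149 toolang 284.2078797882503
```

View pics/w3.png

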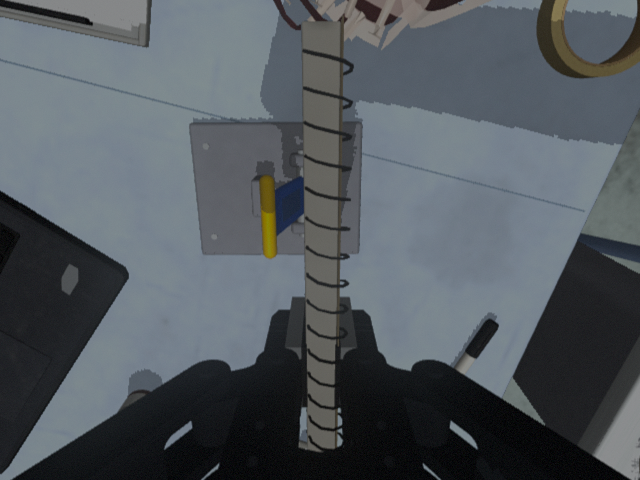

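The notebook's spine runs from row 22 to about row 450 in the wrist view, with the plate corners at (190,124), (203,254), (358,253) and (362,122) and the bar at (268,217). Next I'll check the relative centring.

```bash
python3 - <<'E'
from h import *
a=np.load("w3.npy"); st=dict(position=a[:3],ee_rot=a[3:]); c=cam("wrist",st); O=np.array([608.3,-184,0])
E=lambda P:(round((P-O)@[.9699,.2436,0],1),round((P-O)@[-.2436,.9699,0],1))
for p in [(190,124),(203,254),(358,253),(362,122)]: print("corner",E(onz(c,*p,10)))
for p in [(323,22),(323,450)]: print("nb end",E(onz(c,*p,a[2]+36)))
for p in [(303,23),(343,23),(308,448),(337,448)]: print("nb corner",E(onz(c,*p,a[2]+36)))
print("bar ends",E(onz(c,267,176,107)),E(onz(c,270,258,107)))
E
```

```text
corner (np.float64(72.4), np.float64(-64.2))
corner (np.float64(71.9), np.float64(62.6))
corner (np.float64(-84.8), np.float64(61.4))
corner (np.float64(-84.6), np.float64(-66.2))
nb end (np.float64(-47.0), np.float64(-101.1))
nb end (np.float64(-47.5), np.float64(26.6))
nb corner (np.float64(-42.3), np.float64(-100.9))
nb corner (np.float64(-51.7), np.float64(-100.9))
nb corner (np.float64(-42.5), np.float64(25.7))
nb corner (np.float64(-52.1), np.float64(25.7))
bar ends (np.float64(-8.7), np.float64(-33.4)) (np.float64(-8.5), np.float64(29.0))
```

>>> drive_tool([
  [1,2.8,0,20,0],
  [1,2.8,0,45,0],
  [1,2.8,0,70,0],
  [1,2.8,0,90,0],
  [1,2.8,0,105,0],
  [1,2.8,0,114,0],
  [1,2.8,0,119,0],
  [1,2.8,0,121,0],
  [1,2.8,0,121,0],
])

```text
clock: 16.4
position: [564.2, -200.8, 132.6]
ee_rot: [0.789, -0.615, 0.0, -0.0]
contact_force: [1.1, -0.1, -0.8]
gripper_width: 8.6
grasp_force: 59.0
```

>>> drive_tool([
  [1,0,0,2,0],
  [1,0,0,4,0],
  [1,0,0,6,0],
  [1,0,0,6,0],
])

```text
clock: 16.8
position: [563.6, -200.8, 125.9]
ee_rot: [0.789, -0.615, -0.0, 0.0]
contact_force: [-0.4, -0.1, -2.1]
gripper_width: 8.7
grasp_force: 59.0
```

>>> drive_tool([
  [1,0,0,1,0],
  [1,0,0,2,0],
  [1,0,0,3,0],
  [1,0,0,3.5,0],
  [1,0,0,3.5,0],
])

```text
clock: 17.3
position: [563.8, -200.8, 122.5]
ee_rot: [0.789, -0.615, -0.0, 0.0]
contact_force: [-0.2, 0.0, -1.4]
gripper_width: 8.8
grasp_force: 59.0
```

>>> drive_tool([
  [1,0,0,0.5,0],
  [1,0,0,1,0],
  [1,0,0,1.5,0],
  [1,0,0,1.5,0],
])

```text
clock: 17.7
position: [563.8, -200.8, 121.0]
ee_rot: [0.789, -0.615, -0.0, 0.0]
contact_force: [0.2, 0.1, -1.0]
gripper_width: 8.7
grasp_force: 59.0
```

>>> drive_tool([
  [1,0,0,0.5,0],
  [1,0,0,1,0],
  [1,0,0,1.5,0],
  [1,0,0,1.5,0],
])

```text
clock: 18.1
position: [564.0, -200.9, 120.5]
ee_rot: [0.789, -0.615, 0.0, -0.0]
contact_force: [-1.6, 1.1, 4.4]
gripper_width: 9.0
grasp_force: 60.0
```

>>> drive_tool([
  [1,-0.5,0,-1,0],
  [1,-0.5,0.7,-1,0],
  [1,-0.5,1.4,-1,0],
  [1,-0.5,2,-1,0],
  [1,-0.5,2,-1,0],
])

```text
clock: 18.6
position: [561.8, -200.9, 120.5]
ee_rot: [0.789, -0.615, 0.0, -0.0]
contact_force: [0.8, -0.5, -0.5]
gripper_width: 8.9
grasp_force: 59.3
```

>>> drive_tool([
  [0.6,0,0,0,0],
  [0.6,0,0,0,0],
  [0.6,0,0,0,0],
  [0.6,0,-3,0,0],
  [0.6,0,-6,0,0],
  [0.6,0,-8,0,0],
  [0.6,0,-10,0,0],
  [0.6,0,-12,0,0],
  [0.6,0,-12,0,0],
])

```text
clock: 19.5
position: [573.7, -197.8, 120.6]
ee_rot: [0.789, -0.615, 0.0, 0.0]
contact_force: [-0.3, 0.5, 0.5]
gripper_width: 17.0
grasp_force: 0.0
```

>>> drive_tool([
  [0.6,0,-3,0,0],
  [0.6,0,-6,0,0],
  [0.55,0,-9,0,0],
  [0.5,0,-12,0,0],
  [0.5,0,-15,0,0],
  [0.45,0,-18,0,0],
  [0.4,0,-20,0,0],
  [0.4,0,-22,0,0],
  [0.4,0,-22,0,0],
])

```text
clock: 20.4
position: [595.0, -192.5, 120.6]
ee_rot: [0.789, -0.615, 0.0, -0.0]
contact_force: [0.3, -0.0, -0.8]
gripper_width: 25.5
grasp_force: 0.1
```

```bash
python3 - <<'E'
from h import *
cv2.imwrite("pics/s4.png",cv2.resize(arm.get_image("scene")[130:280,240:440],(800,600),interpolation=2)); print(arm.read_state()["contact_force"])
E
```

```text
[ 0.42425842  0.62398891 -0.55948358]
```

View pics/s4.png

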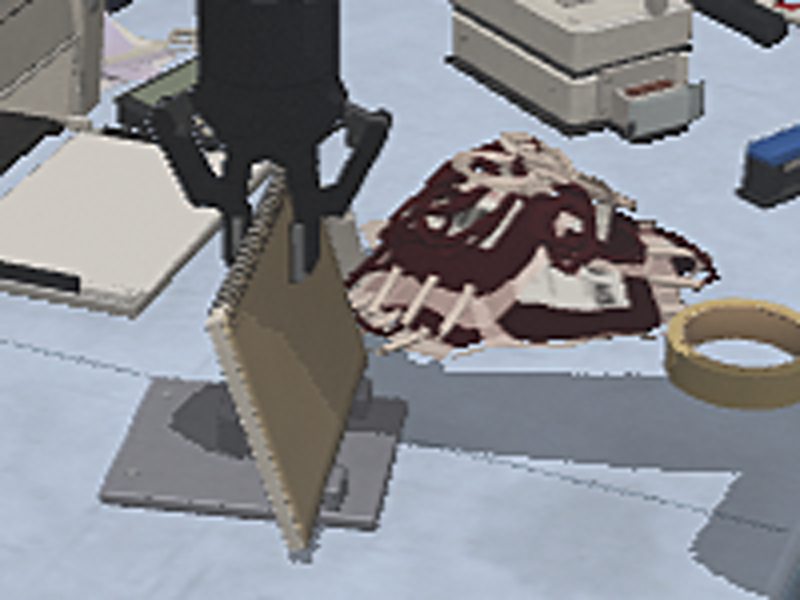

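The notebook leans back between the fingers, its lower edge behind the toes at crop (340,490). I'll ease it onto the bar and then clear the fingers.

>>> drive_tool([
  [0.37,0,-1.5,0,0],
  [0.34,0,-3,0,0],
  [0.31,0,-4.5,0,0],
  [0.28,0,-6,0,0],
  [0.25,0,-7.5,0,0],
  [0.22,0,-9,0,0],
  [0.15,0,-9,0,0],
  [0.1,0,-9,0,0],
  [0.0,0,-9,0,0],
  [-0.1,0,-9,0,0],
  [-0.1,0,-9,0,0],
  [-0.1,0,-9,0,0],
])

```text
clock: 21.65
position: [603.5, -190.4, 120.7]
ee_rot: [0.789, -0.615, 0.0, -0.0]
contact_force: [0.3, -0.7, -0.0]
gripper_width: 46.7
grasp_force: 0.0
```

>>> drive_tool([
  [-0.1,0,0,-8,0],
  [-0.1,0,0,-25,0],
  [-0.1,0,0,-50,0],
  [-0.1,0,0,-85,0],
  [-0.1,0,0,-125,0],
  [-0.1,0,0,-160,0],
  [-0.1,0,0,-180,0],
  [-0.1,0,0,-180,0],
])

```text
clock: 22.45
position: [604.8, -190.8, 305.7]
ee_rot: [0.789, -0.615, 0.004, -0.002]
contact_force: [0.7, 0.5, 0.3]
gripper_width: 46.9
grasp_force: 0.0
```

```bash
python3 - <<'E'
from h import *
st=arm.read_state(); im=arm.get_image("wrist"); np.save("w5.npy",np.r_[st["position"],st["ee_rot"]]); cv2.imwrite("pics/w5.png",im)
s=arm.get_image("scene"); cv2.imwrite("pics/s5.png",s)
o=np.zeros((600,800,3),np.uint8); o[:480,:480]=im[:,80:560]; o[:360,480:]=cv2.resize(s[160:280,250:357],(320,360),interpolation=2); cv2.imwrite("pics/c5.png",o); print(st["position"],st["contact_force"])
E
```

```text
[ 604.84977753 -190.81195413  305.71096938] [0.69106255 0.50364068 0.30035881]
```

View pics/c5.png

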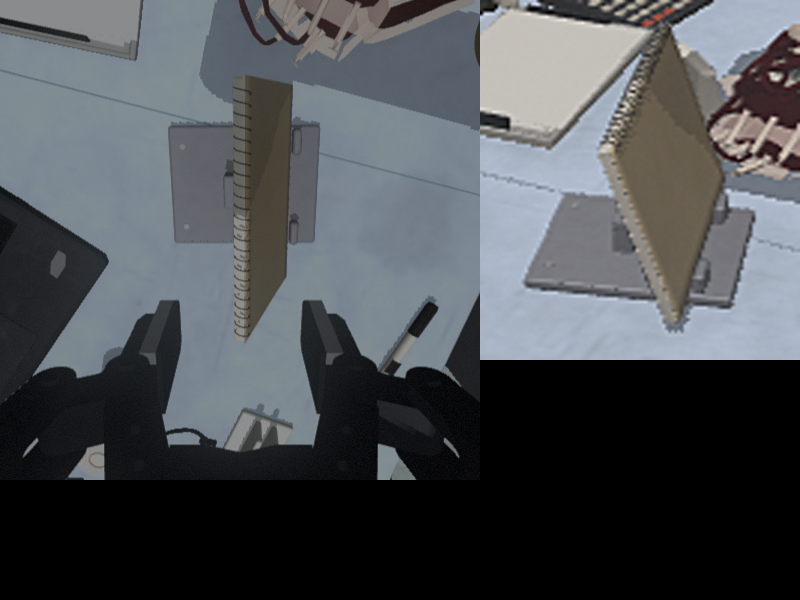

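The notebook stands free on the easel, leaning on the bar. In the left panel its spine runs from (240,76) to (240,341) and its lower edge from (293,85) to (287,277). The plate corners are at (168,124), (175,242), (320,122) and (313,243). Next I'll check centring and squareness.

```bash
python3 - <<'E'
from h import *
a=np.load("w5.npy"); c=cam("wrist",dict(position=a[:3],ee_rot=a[3:])); O=np.array([608.3,-184,0])
E=lambda P:np.array([(P-O)@[.9699,.2436,0],(P-O)@[-.2436,.9699,0]]).round(1)
for n,L,z in [("plate",[(248,125),(255,242),(400,123),(393,243)],10),("nb bottom front",[(373,85),(367,277)],13.4),("spine rear",[(313.5,76),(315,340)],147),("spine front",[(326,76),(329,340)],150.5),("toe tops",[(376,142),(374,231)],25)]:
    P=np.array([E(onz(c,*p,z)) for p in L]); print(n,P.tolist(),"mean",P.mean(0).round(1), "yaw" , np.degrees(np.arctan2(*(P[1]-P[0]))).round(2))
E
```

```text
plate [[73.5, -66.0], [72.5, 62.7], [-84.5, -68.2], [-84.6, 63.4]] mean [-5.8 -2. ] yaw -0.45
nb bottom front [[-54.6, -105.0], [-56.1, 104.0]] mean [-55.4  -0.5] yaw -0.41
spine rear [[1.7, -105.2], [1.5, 103.7]] mean [ 1.6 -0.8] yaw -0.05
spine front [[-6.9, -105.0], [-10.3, 101.4]] mean [-8.6 -1.8] yaw -0.94
toe tops [[-58.6, -50.2], [-60.4, 44.5]] mean [-59.5  -2.9] yaw -1.09
```

```bash
python3 -c "
from bench import arm
print(arm.job_done())"
```

```text
the job is handed in; nothing more can be done
None
```

The job is handed in: the leg was pushed to its stop and held at about 10 N. The notebook now stands on the easel, leaning on the bar within about 2 mm of centre and 1° of square. The gripper is clear, and nothing touched the other objects as far as I could tell.

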